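Find the lid that snaps onto the first-aid tub

ROBOT

A 6-joint arm with a two-finger parallel gripper is mounted at the origin on the work surface. World frame = base frame: x ahead of the robot, y to its left, z up, the work surface at z = 0. Lengths are in m, angles in rad, forces in N, time in s.
With the tool pointing down it reaches from about 0.325 to 0.9 m from the base axis. Payload 3.5 kg.
Tool frame: the origin (TCP) lies at the very end of the fingers, on their centre line; the grasp point (between the pads) lies 19 mm behind it; z points along the fingers, y is the direction in which the jaws open and shut (so a half turn about z gives the same grasp; the last joint's range is limited). The gripper opens to 85 mm and grips with 20 to 120 N. Pads are 22 mm wide; open, the fingers measure 114 mm over their backs; the gripper's body (76 mm by 85 mm) begins 54 mm behind the grasp point. The pads swing forward as they close: fully open they stand 13 mm farther back than shut.
Start: joints at [1.072, 0.276, -0.026, 1.268, 0, 1.467], TCP at [0.241, 0.577, 0.231] pointing down, gripper open.
Joint ranges: [-3.12, 3.12], [-0.85, 1.88], [-1.08, 1.24], [-1.95, 2.15], [-1.57, 1.53], [-3.14, 3.14]. Speed limits (rad/s): [2.57, 2.57, 3.14, 3.14, 3.14, 3.14].

INTERFACE

Orientations are given as a unit quaternion [w, x, y, z].
In Python, from station import observe, cams, bot, look_for gives the robot as it stands. The module is installed in compiled form; this text tells all that it offers.
- The arm moves only by the tool play_rows, never from a script. Its argument "increments" is one flat list of numbers, 7 for each row, row after row: the shift along the tool's x, y, z in m, then the turn, a rotation vector about the tool's x, y, z in rad, then the opening, from 0 (shut) to 1 (fully open). A call has 1 to 20 rows; each row shifts and turns the pose as measured when the row begins, along the tool's axes as they then stand; what a row does not reach is not made up. A row lasts 1/12 s, in which the tool goes at most 41.7 mm and 7.16 degrees, less where a joint would pass 70% of its speed; a pose out of reach is approached as far as the arm can. A call with a gripper value outside its range is refused whole. The fingers move at their own pace and stop on an object; "newtons" is the grip in N (left out, the last holds). Time passes only in rows, so rows that do not move let the fingers close. It gives the time, the measured TCP pose, the force and the opening at its end, in the units of the state.
- observe(): the state, without advancing time (a new reading comes with each control period).
- cams.get_image(name): name is "scene" or "top" or "wrist"; returns the picture (480x640x3 uint8, red, green, blue); there is no depth.
- cams.camera_info(name): a dict with "fx", "fy", "cx", "cy" (pixels), "dist" ([k1, k2, p1, p2, k3] as OpenCV has them; the pictures are not rectified), "origin" and "orientation" of the camera in the world. Camera axes: x right, y down, z forward; pixel columns grow to the right and rows downward; lengths in m; the calibration is good to about 2 mm. A picture is of the moment at which its call begins: read the wrist's pose just before it. camera_info takes no time and is no camera call; for the wrist camera it gives the pose at the moment of the call.
- bot.sign_off(): hands the job in, once; it reports no verdict.
Trained networks look in the newest picture that a camera, given by its name, has taken for a name from the list of things; names that differ only in an ending like _2 or _b are one class to them, and where a whole thing is asked for, a point or a joint stands for the part that bears it (a point fixed in the world has none). Each returns a list of dicts, best first, with "conf" (0 to 1); they miss things now and then, are a little off and sometimes report something else, mostly with a low value. They report only what shows in the picture. A call takes as long as a camera call. They do not tell look-alikes from the thing itself.
- look_for(camera, target): "rect" ([left, top, right, bottom] in pixels, round what is visible of it).
The state is a dict: "time_s": time; "joints": joint angles; "dq": joint speeds; "joint_efforts": joint torques, N m; "position": TCP position; "tool_rot": TCP orientation; "force": force on the tool from outside, world axes, zero at the start; "torque": the same for the moment, N m; "finger_gap": finger opening in m.
Only numpy, scipy, OpenCV 4.12 (cv2) and the standard library are available. Lean on these libraries where they do the work, as an engineer would, in place of code of your own. Each camera call takes 0.05 s, during which the arm holds its last target. There are 200 camera calls.

TASK

Close the white tub that stands on the blue mat: try the three green lids on it until you find the one that fits, and press that one down until it snaps fully home on the rim, with the tub left standing on the blue mat. Set the lids that do not fit (or were not needed) down flat on the glass, knob up, and leave the open tub on the cork mat and the other things where they are.

Things in the scene. Friction and masses are not known exactly. Their poses are not given: they have to be found in the camera images.
- mat_blue: flat round blue mat, diameter 96, 3 thick, fixed on the glass (glass top at z = 8 mm); the tub to close stands near its middle. Origin: centre of its underside
- mat_cork: the same in brown cork, under the tub to leave alone. Origin: centre of its underside
- tub_1_rim (a point): white plastic tub, one of two look-alikes, open on top; either may be on the blue mat. Body diameter 74 up to 40 high, then a rim, wall 3, outer diameter 55 or 63, up to 62 high. Point: centre of the mouth, level with the rim's top; z up. A lid is home with its disc flat on the rim, knob's centre 16 above this point
- tub_2_rim (a point): white plastic tub, one of two look-alikes, open on top; either may be on the blue mat. Body diameter 74 up to 40 high, then a rim, wall 3, outer diameter 55 or 63, up to 62 high. Point: centre of the mouth, level with the rim's top; z up. A lid is home with its disc flat on the rim, knob's centre 16 above this point
- tub_1: the whole tub, loose, 0.4 to 0.7 kg; origin: centre of its underside. Four sprung beads round the rim: the fitting lid, centred to 1 mm (play 1.5 each side), first stands about 10 high and snaps home when pressed straight down with about 5 to 10 N; other lids stay 12 high even at 25 N
- tub_2: the whole tub, loose, 0.4 to 0.7 kg; origin: centre of its underside. Four sprung beads round the rim: the fitting lid, centred to 1 mm (play 1.5 each side), first stands about 10 high and snaps home when pressed straight down with about 5 to 10 N; other lids stay 12 high even at 25 N
- lid_1_knob (a point): green round lid, one of three that look the same from above: diameter 76, disc with skirt 16 high, central round knob diameter 26, 24 high (40 in all). Lies knob up on the glass (top at z = 8 mm). Point: knob's centre on the axis, 28 above the lid's underside, 12 above the disc's top; z up
- lid_2_knob (a point): green round lid, one of three that look the same from above: diameter 76, disc with skirt 16 high, central round knob diameter 26, 24 high (40 in all). Lies knob up on the glass (top at z = 8 mm). Point: knob's centre on the axis, 28 above the lid's underside, 12 above the disc's top; z up
- lid_3_knob (a point): green round lid, one of three that look the same from above: diameter 76, disc with skirt 16 high, central round knob diameter 26, 24 high (40 in all). Lies knob up on the glass (top at z = 8 mm). Point: knob's centre on the axis, 28 above the lid's underside, 12 above the disc's top; z up
- lid_1: the whole lid, 0.05 to 0.1 kg; origin: centre of its underside. A ring groove in the underside, 12 deep, open downward, takes a rim. Its diameter differs from lid to lid: just one of the three takes the rim of the tub on the blue mat, which one varies and only trying tells
- lid_2: the whole lid, 0.05 to 0.1 kg; origin: centre of its underside. A ring groove in the underside, 12 deep, open downward, takes a rim. Its diameter differs from lid to lid: just one of the three takes the rim of the tub on the blue mat, which one varies and only trying tells
- lid_3: the whole lid, 0.05 to 0.1 kg; origin: centre of its underside. A ring groove in the underside, 12 deep, open downward, takes a rim. Its diameter differs from lid to lid: just one of the three takes the rim of the tub on the blue mat, which one varies and only trying tells
- cup_mid (a point): white ceramic mug, diameter 76, 85 high, 0.28 kg, a bystander. Point: its centre, half-way up
- pill_bottle_mid (a point): orange pill bottle with white cap, diameter 41, 74 high, a light bystander. Point: its centre, half-way up
- tweezer_case_mid (a point): flat steel tweezer case, 36 x 130 x 17.5, a bystander, long side along its y. Point: its centre
Things that resemble listed ones, but are neither listed nor needed, are in the scene too. Leave any orange or yellow look-alike of the lid_1 alone.

How it is judged:
By the outcome, as a careful person would: the job done as asked, in the order asked, and still so for the second after the job is handed in, with the robot touching nothing.
It also fails if it takes over 72 s, if anything falls off the work surface, if the arm or the gripper's body presses on something with over 40 N, if the wrist force passes 120 N, or if a joint passes its speed limit or range.

## Working session

There is one attempt and no reset: what is moved stays moved. The work goes in short steps, Python scripts to look and compute and a tool call to move; the robot and the scene stay as the last step left them, time stands still between calls to the robot, and variables do not carry over. Pictures are saved under pics/ and viewed, about 8 in all and at most 12, crops included, and the job is handed in when it is done.

Besides the shell and the picture viewer there is one more tool, called after "Request:" as name(argument=value, ...) on one line, values as JSON. play_rows: Moves the arm, as the interface text tells. Its arguments: {"type":"object","properties":{"increments":{"type":"array"},"newtons":{"type":"number"}},"required":["increments"]}

```bash
mkdir -p pics
cat > h.py <<'E'
import numpy as np, cv2
from scipy.spatial.transform import Rotation as R
from station import observe, cams, bot, look_for
def q2R(q): return R.from_quat([q[1],q[2],q[3],q[0]]).as_matrix()
def save(name,fn):
    im=cams.get_image(name); cv2.imwrite('pics/'+fn,im[:,:,::-1]); return im
def ray(ci,px,z):
    K=np.array([[ci['fx'],0,ci['cx']],[0,ci['fy'],ci['cy']],[0,0,1]])
    p=cv2.undistortPoints(np.array([[px]],float),K,np.array(ci['dist'],float))[0,0]
    M=q2R(ci['orientation']); d=M@np.array([p[0],p[1],1]); o=np.array(ci['origin'])
    return o+d*(z-o[2])/d[2]
def proj(ci,P):
    K=np.array([[ci['fx'],0,ci['cx']],[0,ci['fy'],ci['cy']],[0,0,1]])
    M=q2R(ci['orientation']).T; t=-M@np.array(ci['origin'])
    return cv2.projectPoints(np.array(P,float).reshape(-1,1,3),cv2.Rodrigues(M)[0],t,K,np.array(ci['dist'],float))[0][:,0]
E
python3 - <<'E'
from h import *
save('top','top.png');save('scene','scene.png')
for c in('top','scene'):
    ci=cams.camera_info(c);print(c,ci['origin'],ci['orientation'],ci['fx'])
ci=cams.camera_info('top')
for n,z in(('lid_1',.03),('tub_1_rim',.073),('mat_blue',.011),('mat_cork',.011),('cup_mid',.09),('pill_bottle_mid',.08),('tweezer_case_mid',.02)):
    for d in look_for('top',n):
        r=d['rect'];print(n,round(d['conf'],2),np.round(r),ray(ci,[(r[0]+r[2])/2,(r[1]+r[3])/2],z).round(3))
s=observe();print(s['time_s'],s['position'],s['tool_rot'],s['force'],s['finger_gap'])
E
```

```text
top [ 0.39317008 -0.07723287  1.30926944] [ 0.04463802 -0.69724054  0.71505537 -0.02364105] 565.5448179924863
scene [1.19882112 0.54681766 0.76816211] [-0.17869987  0.37715099  0.81346379 -0.40509277] 465.17797296804645
lid_1 0.9 [224. 251. 254. 290.] [0.448 0.138 0.03 ]
lid_1 0.89 [486. 315. 525. 348.] [ 0.3   -0.451  0.03 ]
lid_1 0.7 [468. 172. 506. 208.] [ 0.616 -0.428  0.03 ]
lid_1 0.67 [222. 183. 254. 220.] [0.606 0.138 0.03 ]
lid_1 0.67 [482. 236. 517. 270.] [ 0.473 -0.448  0.03 ]
lid_1 0.6 [367. 239. 399. 271.] [ 0.474 -0.189  0.03 ]
tub_1_rim 0.87 [383. 160. 418. 195.] [ 0.643 -0.229  0.073]
mat_blue 0.71 [378. 165. 422. 200.] [ 0.644 -0.237  0.011]
mat_cork 0.62 [298. 184. 337. 222.] [ 0.6   -0.044  0.011]
cup_mid 0.62 [237. 113. 291. 157.] [0.742 0.068 0.09 ]
cup_mid 0.34 [380. 168. 417. 200.] [ 0.625 -0.223  0.09 ]
pill_bottle_mid 0.81 [142. 214. 170. 235.] [0.552 0.31  0.08 ]
pill_bottle_mid 0.57 [376. 165. 421. 201.] [ 0.628 -0.224  0.08 ]
tweezer_case_mid 0.92 [283. 274. 339. 298.] [ 0.409 -0.024  0.02 ]
0.45 [0.24094537 0.57660122 0.23119325] [-1.94586641e-05  1.96593221e-01  9.80485130e-01 -1.18596914e-04] [-0.06680462 -0.49095358 -0.23676672] 0.08548290419907582
```

View pics/top.png

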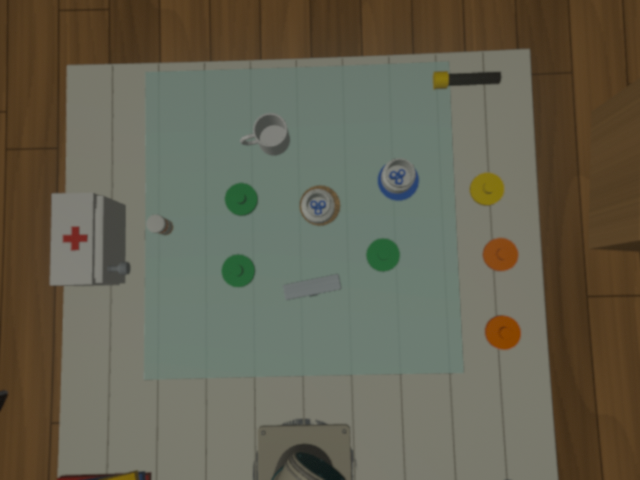

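View pics/scene.png

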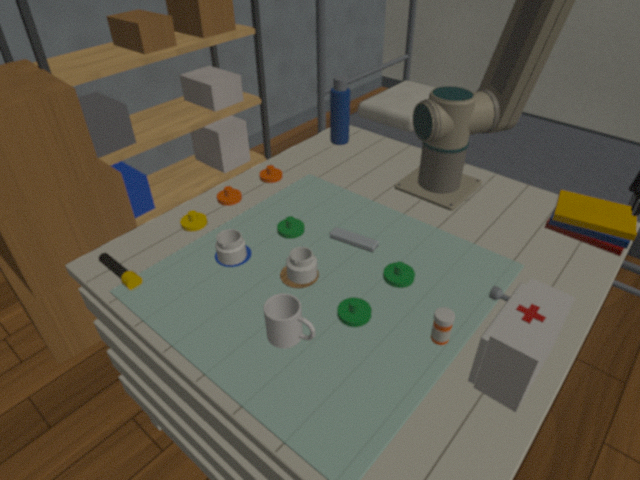

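Top view: the tub to close is at about (398,176) on the blue mat. The other tub is on cork at (319,205). The green lids are at (383,255), (238,270) and (241,199). The round things at (487,189), (500,254) and (503,332) are yellow or orange decoys. I'll start with the nearest green lid, (383,255).

Request:
play_rows(increments=[-0.0255,-0.0309,0,0,0,0,0.6,-0.0255,-0.0309,0,0,0,0,0.6,-0.0255,-0.0309,0,0,0,0,0.6,-0.0255,-0.0309,0,0,0,0,0.6,-0.0255,-0.0309,0,0,0,0,0.6,-0.0255,-0.0309,0,0,0,0,0.6,-0.0255,-0.0309,0,0,0,0,0.6,-0.0255,-0.0309,0,0,0,0,0.6,-0.0255,-0.0309,0,0,0,0,0.6,-0.0255,-0.0309,0,0,0,0,0.6,-0.0255,-0.0309,0,0,0,0,0.6,-0.0255,-0.0309,0,0,0,0,0.6,-0.0255,-0.0309,0,0,0,0,0.6,-0.0255,-0.0309,0,0,0,0,0.6,-0.0255,-0.0309,0,0,0,0,0.6,-0.0255,-0.0309,0,0,0,0,0.6,-0.0255,-0.0309,0,0,0,0,0.6,-0.0255,-0.0309,0,0,0,0,0.6,-0.0255,-0.0309,0,0,0,0,0.6,-0.0255,-0.0309,0,0,0,0,0.6], newtons=50)

```text
time_s: 2.12
position: [0.4843, -0.211, 0.2329]
tool_rot: [0.009, 0.19, 0.982, 0.005]
force: [1.6, 1.2, -0.2]
finger_gap: 0.0511
```

```bash
cat >> h.py <<'E'
def d2t(target):
    s=observe(); M=q2R(s['tool_rot']); p=np.array(s['position'])
    print('t',round(s['time_s'],2),'pos',p.round(4),'F',np.round(s['force'],1),'gap',round(s['finger_gap'],4),'tilt',np.round(M[:,2],3),'x',M[:,0].round(3))
    if target is not None: print('move',(M.T@(np.array(target)-p)).round(4))
def circ(im,ci,col,z,rr):
    "ellipse fits of coloured blobs -> world at z"
    hsv=cv2.cvtColor(im,cv2.COLOR_RGB2HSV)
    m=cv2.inRange(hsv,*col); m=cv2.morphologyEx(m,cv2.MORPH_OPEN,np.ones((5,5)))
    for c in cv2.findContours(m,cv2.RETR_EXTERNAL,cv2.CHAIN_APPROX_NONE)[0]:
        if cv2.contourArea(c)>rr:
            e=cv2.fitEllipse(cv2.convexHull(c)); print('ell',np.round(e[0]),np.round(e[1]),cv2.boundingRect(c),ray(ci,e[0],z).round(4))
E
python3 - <<'E'
from h import *
d2t([0.474,-0.189,0.15])
ci=cams.camera_info('wrist');im=save('wrist','w1.png');print(ci['origin'],ci['orientation'],ci['fx'])
circ(im,ci,((50,80,30),(80,255,255)),.024,500)
ti=cams.camera_info('top');t=cams.get_image('top')
circ(t,ti,((50,80,30),(80,255,255)),.024,200)
for n in('lid_1_knob','tub_1_rim'):
  for d in look_for('wrist',n):print(n,d)
E
```

```text
t 2.12 pos [ 0.4843 -0.211   0.2329] F [ 1.6  1.2 -0.2] gap 0.0511 tilt [ 0.02   0.007 -1.   ] x [-0.928  0.373 -0.016]
move [0.0191 0.0155 0.0828]
[ 0.41588366 -0.18488619  0.37383194] [0.11779083 0.82011727 0.55303276 0.08767985] 430.9410738393214
ell [345. 186.] [91. 91.] (300, 140, 91, 92) [ 0.4757 -0.1894  0.024 ]
ell [238. 270.] [32. 33.] (222, 255, 33, 32) [0.4486 0.1415 0.024 ]
ell [379. 251.] [22. 35.] (367, 239, 26, 30) [ 0.4834 -0.1808  0.024 ]
ell [241. 199.] [32. 32.] (225, 183, 32, 32) [0.6133 0.1329 0.024 ]
lid_1_knob {'rect': [302.6, 135.9, 394.2, 232.9], 'conf': 0.75}
lid_1_knob {'rect': [0.0, 65.2, 28.2, 148.5], 'conf': 0.72}
lid_1_knob {'rect': [33.0, 245.4, 123.0, 324.4], 'conf': 0.68}
tub_1_rim {'rect': [340.7, 336.1, 415.5, 439.3], 'conf': 0.56}
```

View pics/w1.png

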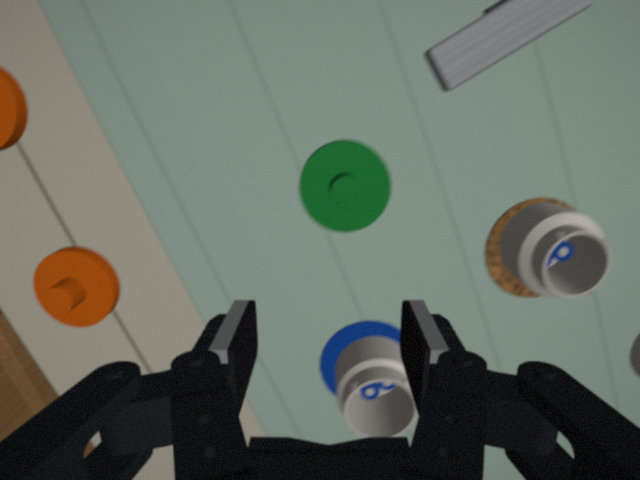

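Wrist view: the green lid is at (345,186), knob at about (342,186). The blue-mat tub is at (368,385). Moving above the lid with levelling.

```bash
cat >> h.py <<'E'
Y0=np.array([[-0.923,0.386,0],[0.386,0.923,0],[0,0,-1]]).T
def mv(target,n):
    d2t(target); s=observe(); M=q2R(s['tool_rot'])
    r=R.from_matrix(M.T@Y0).as_rotvec(); v=M.T@(np.array(target)-np.array(s['position']))
    print('rot',r.round(4),'per row',(v/n).round(4),(r/n).round(4))
def cyl(im,ci,col,parts,near,area=300):
    "fit xy of stacked cylinders (r,z) silhouette to colour mask nearest to 'near'"
    from scipy.optimize import least_squares
    hsv=cv2.cvtColor(im,cv2.COLOR_RGB2HSV); m=cv2.inRange(hsv,*col)
    m=cv2.morphologyEx(m,cv2.MORPH_OPEN,np.ones((5,5)))
    a=np.linspace(0,2*np.pi,90)
    def sil(xy):
        P=np.vstack([np.c_[xy[0]+r*np.cos(a),xy[1]+r*np.sin(a),0*a+z] for r,z in parts])
        return cv2.convexHull(proj(ci,P).astype(np.float32))[:,0]
    cs=[c for c in cv2.findContours(m,cv2.RETR_EXTERNAL,cv2.CHAIN_APPROX_NONE)[0] if cv2.contourArea(c)>area]
    c0=sil(near).mean(0)
    c=min(cs,key=lambda c:np.hypot(*(c[:,0].mean(0)-c0)))
    pts=cv2.convexHull(c)[:,0].astype(float)
    f=lambda xy:[cv2.pointPolygonTest(sil(xy).reshape(-1,1,2),(float(p[0]),float(p[1])),True) for p in pts]
    s=least_squares(f,near,loss='soft_l1',f_scale=1.,diff_step=1e-3)
    print('fit',s.x.round(4),'rms px',np.sqrt(np.mean(np.square(s.fun))).round(2),'bbox',cv2.boundingRect(c)); return s.x
GREEN=((50,80,30),(80,255,255)); LID=[(.038,.008),(.038,.024)]
E
python3 - <<'E'
from h import *
im=cv2.imread('pics/w1.png')[:,:,::-1].copy()
cyl(im,cams.camera_info('wrist'),GREEN,LID,[.4757,-.1894])
mv([0.4757,-0.1894,0.14],4)
t=cams.get_image('top');ti=cams.camera_info('top')
for p in([.4486,.1415],[.6133,.1329],[.4757,-.1894]):cyl(t,ti,GREEN,LID,p,100)
E
```

```text
fit [ 0.4767 -0.1885] rms px 0.99 bbox (300, 140, 91, 92)
t 2.32 pos [ 0.484  -0.2097  0.2325] F [-0.2  0.4 -0.7] gap 0.0511 tilt [ 0.019  0.007 -1.   ] x [-0.927  0.374 -0.014]
move [0.0167 0.0144 0.0924]
rot [0.0138 0.0144 0.0124] per row [0.0042 0.0036 0.0231] [0.0035 0.0036 0.0031]
fit [0.449  0.1425] rms px 0.62 bbox (222, 255, 33, 32)
fit [0.6141 0.1334] rms px 0.72 bbox (225, 183, 32, 32)
fit [ 0.4769 -0.1908] rms px 4.56 bbox (367, 238, 21, 30)
```

Request:
play_rows(increments=[0.004,0.004,0.023,0.0035,0.0036,0.003,0.6,0.004,0.004,0.023,0.0035,0.0036,0.003,0.6,0.004,0.004,0.023,0.0035,0.0036,0.003,0.6,0.004,0.004,0.023,0.0035,0.0036,0.003,0.6,0,0,0,0,0,0,0.6])

```text
time_s: 2.78
position: [0.4755, -0.1804, 0.1408]
tool_rot: [0.002, 0.192, 0.981, -0.001]
force: [-0.0, 0.9, -1.0]
finger_gap: 0.0511
```

Run:
```python
from h import *
ci=cams.camera_info('wrist');im=save('wrist','w2.png')
p=cyl(im,ci,GREEN,LID,[.4767,-.1885])
mv([p[0],p[1],0.026],5)
```

```text
fit [ 0.4767 -0.188 ] rms px 0.8 bbox (257, 181, 121, 118)
t 2.83 pos [ 0.4768 -0.1813  0.1429] F [-1.2 -0.1 -1.1] gap 0.0514 tilt [ 0.007 -0.004 -1.   ] x [-0.926  0.377 -0.007]
move [-0.0016 -0.0062  0.1169]
rot [-0.0007  0.0074  0.0096] per row [-0.0003 -0.0012  0.0234] [-0.0001  0.0015  0.0019]
```

Request:
play_rows(increments=[0,-0.002,0.024,0,0.002,0.002,0.6,0,-0.002,0.024,0,0.002,0.002,0.6,0,-0.001,0.024,0,0.002,0.002,0.6,0,-0.001,0.023,0,0.001,0.002,0.6,0,0,0.014,0,0,0,0.6,0,0,0.004,0,0,0,0.6])

```text
time_s: 3.33
position: [0.4855, -0.1882, 0.0398]
tool_rot: [0.011, 0.192, 0.981, -0.004]
force: [0.1, -0.0, 0.4]
finger_gap: 0.0511
```

Run:
```python
from h import *
for i in range(3):
    mv([.4767,-.188,.026],2); cams.get_image('top')
save('wrist','w3.png')
```

```text
t 3.33 pos [ 0.4855 -0.1882  0.0398] F [ 0.1 -0.   0.4] gap 0.0511 tilt [ 0.021 -0.012 -1.   ] x [-0.926  0.376 -0.024]
move [ 0.0085 -0.0031  0.0136]
rot [-0.0031  0.0239  0.0107] per row [ 0.0043 -0.0015  0.0068] [-0.0015  0.012   0.0053]
t 3.38 pos [ 0.4856 -0.1882  0.04  ] F [-0.3  0.1 -0.1] gap 0.0517 tilt [ 0.021 -0.012 -1.   ] x [-0.926  0.376 -0.024]
move [ 0.0087 -0.0031  0.0138]
rot [-0.003   0.0241  0.0107] per row [ 0.0043 -0.0016  0.0069] [-0.0015  0.0121  0.0053]
t 3.43 pos [ 0.4861 -0.1886  0.0409] F [0.1 0.4 1.5] gap 0.0511 tilt [ 0.022 -0.013 -1.   ] x [-0.926  0.376 -0.025]
move [ 0.0093 -0.0029  0.0147]
rot [-0.0032  0.0253  0.0105] per row [ 0.0047 -0.0015  0.0073] [-0.0016  0.0127  0.0053]
```

Request:
play_rows(increments=[0.005,-0.0015,0.003,-0.001,0.013,0.005,0.6,0.004,-0.0015,0.003,-0.001,0.011,0.005,0.6,0,0,0.004,0,0.002,0,0.6,0,0,0,0,0,0,0.6])

```text
time_s: 3.87
position: [0.4805, -0.1905, 0.0359]
tool_rot: [0.004, 0.197, 0.98, -0.002]
force: [-0.5, 0.3, 0.4]
finger_gap: 0.0512
```

Run:
```python
from h import *
cams.get_image('top'); mv([.4767,-.188,.026],2)
```

```text
t 3.92 pos [ 0.4807 -0.1906  0.0361] F [ 0.1 -0.2  0. ] gap 0.0513 tilt [ 0.007 -0.006 -1.   ] x [-0.922  0.386 -0.009]
move [0.0048 0.0009 0.0101]
rot [-0.0024  0.0085 -0.0004] per row [0.0024 0.0004 0.005 ] [-0.0012  0.0043 -0.0002]
```

View pics/w3.png

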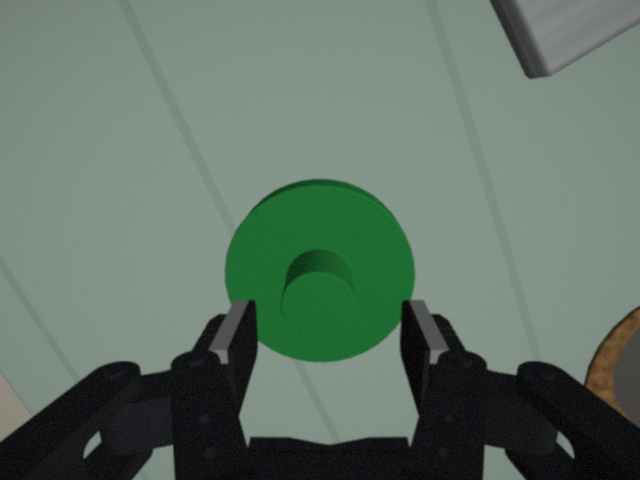

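The lid is centred between the jaws (knob at about (318,300)). Final correction, then grasp.

Request:
play_rows(increments=[0.004,0.001,0.007,-0.002,0.008,0,0.6,0.002,0,0.006,0,0.003,0,0.6,0,0,0.002,0,0,0,0.6,0,0,0,0,0,0,0.6])

```text
time_s: 4.25
position: [0.476, -0.1877, 0.0207]
tool_rot: [-0.001, 0.197, 0.98, 0.0]
force: [-1.9, 0.1, 10.8]
finger_gap: 0.0513
```

Run:
```python
from h import *
cams.get_image('top'); mv([.4767,-.188,.026],2)
```

```text
t 4.3 pos [ 0.476  -0.1877  0.0208] F [-0.3 -0.   3.7] gap 0.0515 tilt [-0.002  0.    -1.   ] x [-0.922  0.386  0.002]
move [-0.0007 -0.     -0.0052]
rot [-0.0003 -0.0016 -0.0006] per row [-0.0004 -0.     -0.0026] [-0.0001 -0.0008 -0.0003]
```

Request:
play_rows(increments=[0,0,-0.004,0,0,0,0.6,0,0,-0.001,0,0,0,0.1,0,0,0,0,0,0,0.1,0,0,0,0,0,0,0.1,0,0,0,0,0,0,0.1], newtons=50)

```text
time_s: 4.72
position: [0.4756, -0.1874, 0.0256]
tool_rot: [-0.001, 0.197, 0.98, 0.0]
force: [0.1, -0.0, -0.0]
finger_gap: 0.0241
```

Run:
```python
from h import *
cams.get_image('top'); mv([.4767,-.188,.15],5)
```

```text
t 4.77 pos [ 0.4756 -0.1874  0.0255] F [-0.6  0.8  2.3] gap 0.0246 tilt [-0.003  0.001 -1.   ] x [-0.922  0.386  0.003]
move [-0.0009 -0.0002 -0.1245]
rot [-0.0002 -0.0028 -0.0004] per row [-0.0002 -0.     -0.0249] [-0.     -0.0006 -0.0001]
```

Request:
play_rows(increments=[0,0,-0.02,0,0,0,0.1,0,0,-0.04,0,0,0,0.1,0,0,-0.04,0,0,0,0.1,-0.01,0,-0.04,0,0,0,0.1,-0.036,0.004,-0.01,0,0,0,0.1,-0.036,0.004,-0.01,0,0,0,0.1,-0.036,0.004,-0.01,0,0,0,0.1,-0.036,0.004,0,0,0,0,0.1,-0.036,0.004,0,0,0,0,0.1,-0.036,0.004,0,0,0,0,0.1,-0.02,0.002,0,0,0,0,0.1,0,0,0,0,0,0,0.1])

```text
time_s: 5.77
position: [0.7158, -0.2574, 0.1909]
tool_rot: [-0.008, 0.197, 0.98, 0.002]
force: [0.5, -0.3, -0.5]
finger_gap: 0.0245
```

Run:
```python
from h import *
save('wrist','w4.png'); mv([.72,-.26,.2],5)
```

```text
t 5.82 pos [ 0.714  -0.2567  0.1906] F [ 0.2  0.  -0.9] gap 0.0246 tilt [-0.017  0.009 -1.   ] x [-0.922  0.387  0.019]
move [-0.0066 -0.0007 -0.0096]
rot [ 0.0017 -0.0187 -0.0015] per row [-0.0013 -0.0001 -0.0019] [ 0.0003 -0.0037 -0.0003]
```

View pics/w4.png

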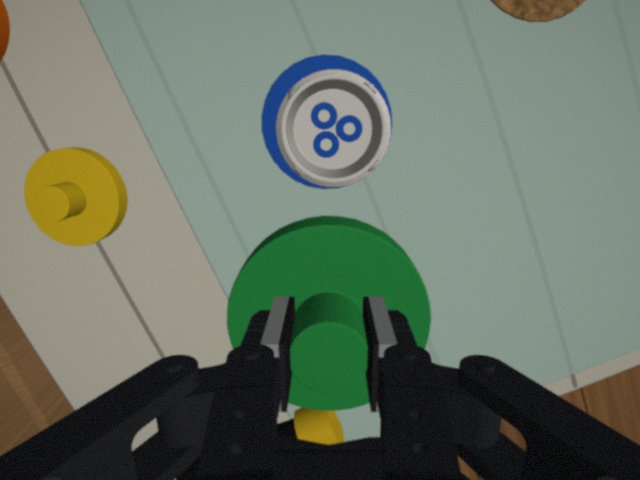

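Run:
```python
from h import *
im=cv2.imread('pics/w4.png')[45:205,250:410]
cv2.imwrite('pics/c4.png',cv2.resize(cv2.convertScaleAbs(im,alpha=1.3),(640,640),interpolation=cv2.INTER_CUBIC))
ci=cams.camera_info('wrist');print(ci['origin'])
for r,z in((.037,.051),(.0315,.073),(.0275,.073),(.048,.011)):
    p=proj(ci,[[.643+r*c,-.229+r*s,z] for c,s in((1,0),(-1,0),(0,1),(0,-1))]);print(r,p.mean(0),p[0]-p[1],p[2]-p[3])
```

```text
[ 0.65122317 -0.22993791  0.33388935]
0.037 [323.89165722 115.56321981] [ 45.44447108 110.78212443] [107.46475031 -46.56008899]
0.0315 [323.5805151 114.5786279] [ 41.99315431 102.37668986] [ 99.2685621  -43.03390594]
0.0275 [323.57977721 114.71968996] [36.66614166 89.39357002] [ 86.68382348 -37.57990055]
0.048 [324.34791549 116.95492455] [ 51.57397983 125.70782018] [122.01788573 -52.81964801]
```

View pics/c4.png

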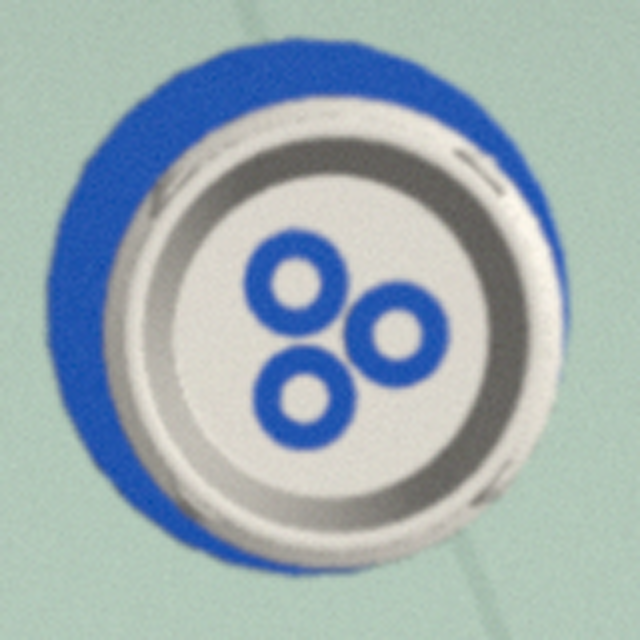

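Crop: the tub on the blue mat has an inner rim edge of about 97 px diameter (≈57 mm), so the rim is Ø63. Its centre is near (334,129). The held lid is at (330,315). I'll measure both in one fresh picture.

```bash
cat >> h.py <<'E'
from scipy.optimize import least_squares
def rimfit(im,ci,near,r=.0285,z=.073,w=6):
    "inner rim edge: strongest bright-outward gradient near expected circle"
    g=cv2.GaussianBlur(cv2.cvtColor(im,cv2.COLOR_RGB2GRAY),(0,0),1.2).astype(np.float32)
    a=np.linspace(0,2*np.pi,72,endpoint=False); x=np.array([near[0],near[1],r])
    cen=lambda x:np.c_[x[0]+x[2]*np.cos(a),x[1]+x[2]*np.sin(a),0*a+z]
    for it in range(4):
        p=proj(ci,cen(x)); c=p.mean(0); u=(p-c)/np.linalg.norm(p-c,axis=1)[:,None]
        ww=w if it==0 else 4; t=np.arange(-ww,ww+.1,.5)
        q=p[:,None]+t[None,:,None]*u[:,None]
        v=cv2.remap(g,q[...,0].astype(np.float32),q[...,1].astype(np.float32),cv2.INTER_LINEAR)
        d=np.gradient(v,axis=1); k=d.argmax(1); e=p+t[k][:,None]*u; wt=np.clip(d.max(1),0,15)/15
        f=lambda y:(((proj(ci,cen(y))-e)*u).sum(1)*wt)
        s=least_squares(f,x,loss='soft_l1',f_scale=.7,diff_step=1e-4); x=s.x
    print('rim xy r',x.round(4),'rms px',np.sqrt(np.mean(s.fun**2)).round(2)); return x
def heldfit(im,ci,st,dz=.0015,rowmax=300):
    M=q2R(st['tool_rot']);p0=np.array(st['position']);a=np.linspace(0,2*np.pi,120)
    m=cv2.inRange(cv2.cvtColor(im,cv2.COLOR_RGB2HSV),*GREEN); m=cv2.morphologyEx(m,cv2.MORPH_OPEN,np.ones((5,5)))
    c=max(cv2.findContours(m,cv2.RETR_EXTERNAL,cv2.CHAIN_APPROX_NONE)[0],key=cv2.contourArea)
    pts=cv2.convexHull(c)[:,0].astype(float); pts=pts[pts[:,1]<rowmax]
    def sil(y): return cv2.convexHull(proj(ci,np.vstack([p0+(M@np.c_[y[0]+.038*np.cos(a),y[1]+.038*np.sin(a),0*a+z].T).T for z in(dz,dz+.016)])).astype(np.float32))
    f=lambda y:[cv2.pointPolygonTest(sil(y),(float(q[0]),float(q[1])),True) for q in pts]
    s=least_squares(f,[0,0],loss='soft_l1',diff_step=1e-3,x_scale=.01)
    s=min((least_squares(f,y0,diff_step=1e-2) for y0 in([.001,.001],[-.001,-.001],s.x+1e-4)),key=lambda s:s.cost)
    print('held lid in tool xy',s.x.round(4),'rms px',np.sqrt(np.mean(s.fun**2)).round(2),len(pts)); return s.x
def hw(name):
    st=observe(); ci=cams.camera_info('wrist'); return save('wrist',name),ci,st
E
python3 - <<'E'
from h import *
im,ci,st=hw('w5.png')
print(st['position'])
r=rimfit(im,ci,[.635,-.232])
h=heldfit(im,ci,st); heldfit(im,ci,st,rowmax=270)
M=Y0; tgt=np.array([r[0],r[1],.15])-Y0@np.array([h[0],h[1],0])
print(tgt); mv(tgt,5)
E
```

```text
[ 0.7140103  -0.25674477  0.19057146]
rim xy r [ 0.639  -0.2314  0.0287] rms px 1.13
held lid in tool xy [-0.002   0.0007] rms px 0.28 29
held lid in tool xy [-0.002   0.0008] rms px 0.2 22
[ 0.63688492 -0.23128737  0.15      ]
t 5.87 pos [ 0.7123 -0.2561  0.1908] F [ 0.1  0.5 -0.7] gap 0.0243 tilt [-0.018  0.01  -1.   ] x [-0.922  0.387  0.021]
move [ 0.0783 -0.0064  0.0424]
rot [ 0.0017 -0.0206 -0.0016] per row [ 0.0157 -0.0013  0.0085] [ 0.0003 -0.0041 -0.0003]
```

Request:
play_rows(increments=[0.02,-0.0015,0.012,0,-0.006,0,0.1,0.02,-0.0015,0.012,0,-0.006,0,0.1,0.02,-0.0015,0.012,0,-0.004,0,0.1,0.015,-0.0015,0.012,0,-0.004,0,0.1,0.003,0,0.012,0,0,0,0.1,0,0,0.006,0,0,0,0.1,0,0,0,0,0,0,0.1])

```text
time_s: 6.45
position: [0.6237, -0.226, 0.1217]
tool_rot: [-0.004, 0.198, 0.98, 0.002]
force: [0.1, -0.5, -0.9]
finger_gap: 0.0243
```

Run:
```python
from h import *
mv([.6369,-.2313,.105],3)
```

```text
t 6.45 pos [ 0.6237 -0.226   0.1217] F [ 0.1 -0.5 -0.9] gap 0.0243 tilt [-0.008  0.005 -1.   ] x [-0.922  0.388  0.009]
move [-0.0144  0.0002  0.0166]
rot [ 0.0016 -0.0092 -0.0023] per row [-0.0048  0.0001  0.0055] [ 0.0005 -0.0031 -0.0008]
```

Request:
play_rows(increments=[-0.007,0,0.004,0,-0.004,-0.001,0.1,-0.006,0,0.004,0,-0.003,-0.001,0.1,-0.001,0,0.003,0,-0.002,0,0.1,0,0,0,0,0,0,0.1,0,0,0,0,0,0,0.1])

```text
time_s: 6.87
position: [0.6398, -0.233, 0.112]
tool_rot: [0.003, 0.197, 0.98, 0.0]
force: [0.4, 0.9, -0.6]
finger_gap: 0.0245
```

Run:
```python
from h import *
mv([.6369,-.2313,.105],3)
```

```text
t 6.87 pos [ 0.6398 -0.233   0.112 ] F [ 0.4  0.9 -0.6] gap 0.0245 tilt [ 0.005 -0.001 -1.   ] x [-0.922  0.386 -0.005]
move [0.0034 0.0004 0.0069]
rot [ 0.0014  0.005  -0.0003] per row [0.0011 0.0001 0.0023] [ 0.0005  0.0017 -0.0001]
```

Request:
play_rows(increments=[0.002,0,0.003,0.001,0.003,0,0.1,0.001,0,0.003,0,0.001,0,0.1,0,0,0.002,0,0,0,0.1,0,0,0,0,0,0,0.1,0,0,0,0,0,0,0.1])

```text
time_s: 7.28
position: [0.6383, -0.2323, 0.1039]
tool_rot: [0.001, 0.197, 0.98, -0.0]
force: [-0.3, 0.4, -1.2]
finger_gap: 0.0242
```

Run:
```python
from h import *
mv([.6369,-.2313,.095],3)
```

```text
t 7.28 pos [ 0.6383 -0.2323  0.1039] F [-0.3  0.4 -1.2] gap 0.0242 tilt [ 0.002 -0.001 -1.   ] x [-0.923  0.386 -0.002]
move [0.0017 0.0004 0.0089]
rot [ 0.0002  0.0024 -0.0001] per row [0.0006 0.0001 0.003 ] [ 0.0001  0.0008 -0.    ]
```

Request:
play_rows(increments=[0.0015,0.0003,0.003,0,0.002,0,0.1,0.001,0.0003,0.003,0,0.001,0,0.1,0.0005,0,0.002,0,0,0,0.1,0,0,0,0,0,0,0.1,0,0,0,0,0,0,0.1])

```text
time_s: 7.7
position: [0.6352, -0.2302, 0.095]
tool_rot: [-0.001, 0.197, 0.98, 0.0]
force: [-0.5, 0.9, -0.4]
finger_gap: 0.0242
```

Run:
```python
from h import *
mv([.6369,-.2313,.0905],3)
```

```text
t 7.7 pos [ 0.6352 -0.2302  0.095 ] F [-0.5  0.9 -0.4] gap 0.0242 tilt [-0.001  0.001 -1.   ] x [-0.923  0.386  0.001]
move [-0.002  -0.0003  0.0045]
rot [ 0.0003 -0.0013 -0.0001] per row [-0.0007 -0.0001  0.0015] [ 0.0001 -0.0004 -0.    ]
```

Request:
play_rows(increments=[-0.0015,-0.0003,0.001,0,-0.001,0,0.1,0,0,0.001,0,0,0,0.1,0,0,0,0,0,0,0.1,0,0,0,0,0,0,0.1])

```text
time_s: 8.03
position: [0.6367, -0.2312, 0.0929]
tool_rot: [0.0, 0.197, 0.98, 0.0]
force: [0.5, -0.5, -1.1]
finger_gap: 0.0243
```

Run:
```python
from h import *
mv([.6369,-.2313,.0905],3)
im,ci,st=hw('w6.png');h=heldfit(im,ci,st)
```

```text
t 8.03 pos [ 0.6367 -0.2312  0.0929] F [ 0.5 -0.5 -1.1] gap 0.0243 tilt [ 0.  0. -1.] x [-0.923  0.386 -0.   ]
move [-0.0002  0.      0.0024]
rot [ 0.0002  0.0002 -0.    ] per row [-0.0001  0.      0.0008] [ 0.0001  0.0001 -0.    ]
held lid in tool xy [-0.0021  0.0007] rms px 0.35 28
```

Spot on. Press down gently, watching the force.

Request:
play_rows(increments=[0.0003,0,0.0015,0,0,0,0.1,0.0003,0,0.0015,0,0,0,0.1,0.0002,0,0.0015,0,0,0,0.1,0,0,0.001,0,0,0,0.1,0,0,0,0,0,0,0.1])

```text
time_s: 8.5
position: [0.6368, -0.2313, 0.0909]
tool_rot: [0.001, 0.197, 0.98, -0.0]
force: [-0.5, 0.7, -0.9]
finger_gap: 0.0242
```

Run:
```python
from h import *
mv([.6369,-.2313,.0885],3)
```

```text
t 8.5 pos [ 0.6368 -0.2313  0.0909] F [-0.5  0.7 -0.9] gap 0.0242 tilt [ 0.003 -0.001 -1.   ] x [-0.923  0.386 -0.003]
move [-0.0001  0.0001  0.0024]
rot [-0.0001  0.003   0.    ] per row [-0.      0.      0.0008] [-0.     0.001  0.   ]
```

Request:
play_rows(increments=[0.0003,0,0.003,0,0.002,0,0.1,0.0003,0,0.003,0,0.001,0,0.1,0,0,0,0,0,0,0.1])

```text
time_s: 8.75
position: [0.6375, -0.2316, 0.0915]
tool_rot: [0.002, 0.197, 0.98, -0.001]
force: [-0.2, -0.6, -0.9]
finger_gap: 0.0245
```

Run:
```python
from h import *
mv([.6369,-.2313,.0885],3)
```

```text
t 8.75 pos [ 0.6375 -0.2316  0.0915] F [-0.2 -0.6 -0.9] gap 0.0245 tilt [ 0.004 -0.002 -1.   ] x [-0.923  0.386 -0.004]
move [0.0007 0.     0.003 ]
rot [-0.0004  0.004   0.0002] per row [0.0002 0.     0.001 ] [-0.0001  0.0013  0.0001]
```

Request:
play_rows(increments=[0.0005,0,0.004,0,0.004,0,0.1,0.0003,0,0.004,0,0.002,0,0.1,0.0003,0,0.004,0,0.001,0,0.1])

```text
time_s: 9.0
position: [0.6385, -0.232, 0.0904]
tool_rot: [0.001, 0.197, 0.98, -0.001]
force: [-8.4, 3.8, 20.7]
finger_gap: 0.0246
```

Run:
```python
from h import *
mv([.6369,-.2313,.0885],3)
```

```text
t 9.0 pos [ 0.6385 -0.232   0.0904] F [-8.4  3.8 20.7] gap 0.0246 tilt [ 0.002 -0.002 -1.   ] x [-0.923  0.385 -0.003]
move [0.0017 0.0001 0.0019]
rot [-0.0011  0.0028  0.0004] per row [0.0006 0.     0.0006] [-0.0004  0.0009  0.0001]
```

Firmly at 12 high (TCP 0.0904) under 20 N, even though the lid slid about 1.7 mm through centre, so this one looks like a misfit. I'll put it back and try the next one.

Request:
play_rows(increments=[0,0,-0.015,0,0,0,0.1,0,0,-0.03,0,0,0,0.1,0.02,-0.003,-0.02,0,0,0,0.1,0.035,-0.005,0,0,0,0,0.1,0.035,-0.005,0,0,0,0,0.1,0.035,-0.005,0,0,0,0,0.1,0.025,-0.004,0,0,0,0,0.1,0.005,0,0.03,0,0,0,0.1,0,0,0.03,0,0,0,0.1,0,0,0,0,0,0,0.1])

```text
time_s: 9.83
position: [0.4834, -0.1922, 0.0935]
tool_rot: [0.005, 0.196, 0.98, -0.002]
force: [-1.8, 0.6, -1.8]
finger_gap: 0.0241
```

Run:
```python
from h import *
mv([.4757,-.188,.045],3)
```

```text
t 9.83 pos [ 0.4834 -0.1922  0.0935] F [-1.8  0.6 -1.8] gap 0.0241 tilt [ 0.008 -0.005 -1.   ] x [-0.923  0.385 -0.01 ]
move [0.0091 0.001  0.0484]
rot [-0.0018  0.0096  0.0006] per row [0.003  0.0003 0.0161] [-0.0006  0.0032  0.0002]
```

Request:
play_rows(increments=[0.006,0,0.017,0,0.008,0,0.1,0.006,0,0.017,0,0.006,0,0.1,0.005,0,0.014,0,0.006,0,0.1,0.003,0,0.008,0,0.004,0,0.1,0,0,0,0,0.002,0,0.1,0,0,0,0,0,0,0.1])

```text
time_s: 10.33
position: [0.4664, -0.1854, 0.0369]
tool_rot: [-0.008, 0.196, 0.98, 0.001]
force: [-0.2, -0.0, -0.6]
finger_gap: 0.0247
```

Run:
```python
from h import *
mv([.4757,-.188,.0255],3)
```

```text
t 10.33 pos [ 0.4664 -0.1854  0.0369] F [-0.2 -0.  -0.6] gap 0.0247 tilt [-0.016  0.005 -1.   ] x [-0.923  0.385  0.017]
move [-0.0098  0.0011  0.0112]
rot [-0.0017 -0.0169  0.0007] per row [-0.0033  0.0004  0.0037] [-0.0006 -0.0056  0.0002]
```

Request:
play_rows(increments=[-0.003,0,0.003,0,-0.006,0,0.1,-0.003,0,0.003,0,-0.006,0,0.1,0,0,0.003,0,-0.002,0,0.1,0,0,0.003,0,0,0,0.1,0,0,0,0,0,0,0.1])

```text
time_s: 10.75
position: [0.4775, -0.1904, 0.0277]
tool_rot: [0.003, 0.196, 0.981, -0.002]
force: [0.4, -0.2, -1.7]
finger_gap: 0.0243
```

Run:
```python
from h import *
mv([.4757,-.188,.0255],3)
```

```text
t 10.75 pos [ 0.4775 -0.1904  0.0277] F [ 0.4 -0.2 -1.7] gap 0.0243 tilt [ 0.006 -0.005 -1.   ] x [-0.923  0.385 -0.008]
move [0.0026 0.0016 0.0022]
rot [-0.0026  0.0076  0.001 ] per row [0.0009 0.0005 0.0007] [-0.0009  0.0025  0.0003]
```

Request:
play_rows(increments=[0.001,0,0.003,0,0.006,0,0.1,0,0,0.001,0,0,0,0.1,0,0,-0.001,0,0,0,0.6,0,0,-0.001,0,0,0,0.6,0,0,-0.002,0,0,0,0.6,0,0,-0.03,0,0,0,0.6,0,0,-0.04,0,0,0,0.6,0,0,-0.035,0,0,0,0.6,0.014,0.03,-0.02,0,0,0,0.6,0.0175,0.033,0,0,0,0,0.6,0.0175,0.033,0,0,0,0,0.6,0.0175,0.033,0,0,0,0,0.6,0.0175,0.033,0,0,0,0,0.6,0.0175,0.033,0,0,0,0,0.6,0.0175,0.033,0,0,0,0,0.6,0.0175,0.033,0,0,0,0,0.6,0.012,0.022,0,0,0,0,0.6,0,0,0,0,0,0,0.6])

```text
time_s: 12.25
position: [0.4539, 0.1389, 0.1639]
tool_rot: [0.007, 0.201, 0.98, 0.0]
force: [-0.3, -0.7, -0.1]
finger_gap: 0.0513
```

Run:
```python
from h import *
im,ci,st=hw('w7.png'); p=cyl(im,ci,GREEN,LID,[.449,.1425]); 
mv([p[0],p[1],.05],5)
t=cams.get_image('top');cyl(t,cams.camera_info('top'),GREEN,LID,[.477,-.19],100)
```

```text
fit [0.4488 0.1431] rms px 0.75 bbox (274, 159, 112, 111)
t 12.3 pos [0.454  0.1375 0.1638] F [-0.4  0.1  1. ] gap 0.0512 tilt [ 0.014 -0.004 -1.   ] x [-0.919  0.394 -0.014]
move [0.0086 0.0029 0.1137]
rot [ 0.0016  0.0145 -0.0088] per row [0.0017 0.0006 0.0227] [ 0.0003  0.0029 -0.0018]
fit [ 0.4794 -0.1915] rms px 0.54 bbox (368, 238, 33, 32)
```

Request:
play_rows(increments=[0.004,0.001,0.02,0,0.006,-0.002,0.6,0.004,0.001,0.02,0,0.006,-0.002,0.6,0.004,0.001,0.02,0,0.006,-0.002,0.6,0.004,0.001,0.02,0,0.006,-0.002,0.6,0.003,0,0.02,0,0.005,0,0.6,0.002,0,0.01,0,0.003,0,0.6,0,0,0,0,0,0,0.6])

```text
time_s: 12.93
position: [0.4412, 0.1412, 0.052]
tool_rot: [-0.005, 0.203, 0.979, 0.002]
force: [-1.2, 0.0, -0.2]
finger_gap: 0.0511
```

Run:
```python
from h import *
im,ci,st=hw('w8.png'); p=cyl(im,ci,GREEN,LID,[.449,.1425]); 
mv([p[0],p[1],.0255],3)
```

```text
fit [0.4489 0.1431] rms px 1.29 bbox (252, 215, 173, 168)
t 12.98 pos [0.4417 0.1412 0.0528] F [-0.7 -0.1  0.5] gap 0.0511 tilt [-0.008  0.005 -1.   ] x [-0.918  0.398  0.009]
move [-0.0061  0.0046  0.0273]
rot [ 0.0016 -0.0093 -0.0128] per row [-0.002   0.0015  0.0091] [ 0.0005 -0.0031 -0.0043]
```

Request:
play_rows(increments=[-0.002,0.0015,0.009,0,-0.003,-0.004,0.6,-0.001,0.0015,0.008,0,-0.001,-0.004,0.6,0,0.001,0.004,0,0,-0.003,0.6,0,0,0,0,0,0,0.6])

```text
time_s: 13.32
position: [0.4507, 0.1431, 0.0333]
tool_rot: [0.001, 0.198, 0.98, 0.002]
force: [-0.0, -0.2, -0.2]
finger_gap: 0.0511
```

Run:
```python
from h import *
mv([.4489,.1431,.0255],3)
```

```text
t 13.32 pos [0.4507 0.1431 0.0333] F [-0.  -0.2 -0.2] gap 0.0511 tilt [ 0.004  0.004 -1.   ] x [-0.921  0.389 -0.002]
move [ 0.0017 -0.0008  0.0078]
rot [ 0.0052  0.0017 -0.0034] per row [ 0.0006 -0.0003  0.0026] [ 0.0017  0.0006 -0.0011]
```

Request:
play_rows(increments=[0.0015,0,0.004,0.003,0.002,-0.002,0.6,0.001,0,0.004,0.001,0.001,-0.001,0.6,0,0,0,0,0,0,0.6,0,0,0,0,0,0,0.6])

```text
time_s: 13.65
position: [0.4498, 0.1447, 0.0255]
tool_rot: [0.001, 0.196, 0.981, 0.001]
force: [0.9, 0.1, 0.9]
finger_gap: 0.051
```

Run:
```python
from h import *
mv([.4489,.1431,.0255],3)
```

```text
t 13.65 pos [0.4498 0.1447 0.0255] F [0.9 0.1 0.9] gap 0.051 tilt [ 0.001  0.002 -1.   ] x [-0.923  0.385 -0.001]
move [ 0.0002 -0.0019  0.    ]
rot [0.0022 0.0006 0.0006] per row [ 0.0001 -0.0006  0.    ] [0.0007 0.0002 0.0002]
```

Request:
play_rows(increments=[0,0,0,0,0,0,0.1,0,0,0,0,0,0,0.1,0,0,0,0,0,0,0.1,0,0,-0.02,0,0,0,0.1,0,0,-0.04,0,0,0,0.1,0,0,-0.04,0,0,0,0.1,-0.01,-0.008,-0.038,0,0,0,0.1,-0.032,-0.0215,-0.01,0,0,0,0.1,-0.033,-0.022,-0.01,0,0,0,0.1,-0.033,-0.022,0,0,0,0,0.1,-0.033,-0.022,0,0,0,0,0.1,-0.033,-0.022,0,0,0,0,0.1,-0.033,-0.022,0,0,0,0,0.1,-0.033,-0.022,0,0,0,0,0.1,-0.033,-0.022,0,0,0,0,0.1,-0.033,-0.022,0,0,0,0,0.1,-0.033,-0.022,0,0,0,0,0.1,-0.033,-0.022,0,0,0,0,0.1,-0.02,-0.012,0,0,0,0,0.1,0,0,0,0,0,0,0.1])

```text
time_s: 15.32
position: [0.7183, -0.2661, 0.1859]
tool_rot: [-0.0, 0.193, 0.981, -0.0]
force: [0.5, -0.1, -0.9]
finger_gap: 0.0244
```

Run:
```python
from h import *
mv([.72,-.26,.2],3)
```

```text
t 15.32 pos [ 0.7183 -0.2661  0.1859] F [ 0.5 -0.1 -0.9] gap 0.0244 tilt [-0.001 -0.    -1.   ] x [-0.925  0.379  0.001]
move [ 0.0008  0.0063 -0.0141]
rot [-0.0005 -0.0008  0.0075] per row [ 0.0003  0.0021 -0.0047] [-0.0002 -0.0003  0.0025]
```

```bash
cat >> h.py <<'E'
def meas(name,near=(.639,-.2314)):
    im,ci,st=hw(name); r=rimfit(im,ci,near); h=heldfit(im,ci,st); heldfit(im,ci,st,rowmax=270)
    t=np.array([r[0],r[1],.11])-Y0@np.array([h[0],h[1],0]); print('TARGET',t.round(4)); mv(t,5)
E
python3 - <<'E'
from h import *
cams.get_image('top'); meas('w9.png')
E
```

```text
rim xy r [ 0.6393 -0.2319  0.0286] rms px 1.11
held lid in tool xy [-0.0003  0.0007] rms px 0.43 32
held lid in tool xy [-0.0003  0.0007] rms px 0.18 24
TARGET [ 0.6387 -0.2325  0.11  ]
t 15.42 pos [ 0.7159 -0.2623  0.1859] F [-1.8  0.4 -1.6] gap 0.0242 tilt [-0.004  0.003 -1.   ] x [-0.926  0.377  0.005]
move [ 0.0824 -0.0016  0.0763]
rot [ 0.0008 -0.005   0.0095] per row [ 0.0165 -0.0003  0.0153] [ 0.0002 -0.001   0.0019]
```

Request:
play_rows(increments=[0.018,0,0.014,0,-0.002,0.002,0.1,0.018,0,0.014,0,-0.004,0.002,0.1,0.018,0,0.014,0,-0.003,0.002,0.1,0.013,0,0.014,0,-0.003,0.002,0.1,0.003,0,0.01,0,-0.003,0,0.1,0,0,0.005,0,0,0,0.1,0,0,0,0,0,0,0.1,0,0,0,0,0,0,0.1])

```text
time_s: 16.08
position: [0.6415, -0.2218, 0.1128]
tool_rot: [0.002, 0.192, 0.981, 0.002]
force: [0.2, -0.5, -1.4]
finger_gap: 0.0243
```

Run:
```python
from h import *
mv([.6387,-.2325,.1],3)
```

```text
t 16.08 pos [ 0.6415 -0.2218  0.1128] F [ 0.2 -0.5 -1.4] gap 0.0243 tilt [ 0.005  0.003 -1.   ] x [-0.927  0.376 -0.003]
move [-0.0014 -0.0111  0.0128]
rot [0.0048 0.003  0.0104] per row [-0.0005 -0.0037  0.0043] [0.0016 0.001  0.0035]
```

Request:
play_rows(increments=[0,-0.004,0.003,0.002,0.002,0.004,0.1,0,-0.004,0.003,0.002,0.001,0.003,0.1,0,-0.002,0.003,0,0.001,0.002,0.1,0,0,0,0,0,0,0.1,0,0,0,0,0,0,0.1])

```text
time_s: 16.5
position: [0.641, -0.2327, 0.1065]
tool_rot: [0.003, 0.196, 0.981, -0.0]
force: [0.1, 0.4, -1.5]
finger_gap: 0.0249
```

Run:
```python
from h import *
mv([.6387,-.2325,.0935],3)
```

```text
t 16.5 pos [ 0.641  -0.2327  0.1065] F [ 0.1  0.4 -1.5] gap 0.0249 tilt [ 0.005 -0.002 -1.   ] x [-0.923  0.384 -0.005]
move [ 0.0023 -0.0007  0.013 ]
rot [0.0001 0.0052 0.0016] per row [ 0.0008 -0.0002  0.0043] [0.     0.0017 0.0005]
```

Request:
play_rows(increments=[0.0015,-0.0003,0.004,0,0.003,0.001,0.1,0.001,-0.0003,0.004,0,0.002,0,0.1,0.001,0,0.003,0,0.001,0,0.1,0,0,0,0,0,0,0.1,0,0,0,0,0,0,0.1])

```text
time_s: 16.92
position: [0.638, -0.2328, 0.0945]
tool_rot: [-0.0, 0.197, 0.98, 0.0]
force: [0.0, 0.0, -0.6]
finger_gap: 0.0244
```

Run:
```python
from h import *
mv([.6387,-.2325,.092],3)
```

```text
t 16.92 pos [ 0.638  -0.2328  0.0945] F [ 0.   0.  -0.6] gap 0.0244 tilt [-0.  0. -1.] x [-0.922  0.386  0.   ]
move [-0.0005  0.0006  0.0025]
rot [ 0.0002 -0.0004 -0.0004] per row [-0.0002  0.0002  0.0008] [ 0.0001 -0.0001 -0.0001]
```

Request:
play_rows(increments=[-0.0003,0.0005,0.003,0,0,0,0.1,0.0003,0,0.003,0,0.001,0,0.1,0.0003,0,0.003,0,0.001,0,0.1])

```text
time_s: 17.17
position: [0.6389, -0.2326, 0.0908]
tool_rot: [0.0, 0.197, 0.98, -0.0]
force: [-6.6, 2.4, 17.0]
finger_gap: 0.0241
```

Run:
```python
from h import *
mv([.6387,-.2325,.0885],3)
```

```text
t 17.17 pos [ 0.6389 -0.2326  0.0908] F [-6.6  2.4 17. ] gap 0.0241 tilt [ 0. -0. -1.] x [-0.922  0.386 -0.   ]
move [0.0002 0.     0.0023]
rot [-0.0003  0.0003 -0.0002] per row [0.0001 0.     0.0008] [-0.0001  0.0001 -0.0001]
```

Also 12 high at 17 N while well centred. Put this one back and try the third lid.

Request:
play_rows(increments=[0,0,-0.015,0,0,0,0.1,0,0,-0.035,0,0,0,0.1,0.01,0.008,-0.035,0,0,0,0.1,0.029,0.025,0,0,0,0,0.1,0.029,0.025,0,0,0,0,0.1,0.029,0.025,0,0,0,0,0.1,0.029,0.025,0,0,0,0,0.1,0.029,0.025,0,0,0,0,0.1,0.029,0.025,0,0,0,0,0.1,0.029,0.025,0,0,0,0,0.1,0.029,0.025,0,0,0,0,0.1,0.029,0.025,0,0,0,0,0.1,0.025,0.02,0.01,0,0,0,0.1,0.005,0.005,0.02,0,0,0,0.1,0,0,0.02,0,0.002,0,0.1,0,0,0.01,0,0.002,0,0.1,0,0,0,0,0,0,0.1])

```text
time_s: 18.58
position: [0.4588, 0.1363, 0.1204]
tool_rot: [0.008, 0.197, 0.98, 0.002]
force: [-0.2, -0.2, -1.2]
finger_gap: 0.0244
```

Run:
```python
from h import *
mv([.449,.1431,.035],3)
```

```text
t 18.58 pos [0.4588 0.1363 0.1204] F [-0.2 -0.2 -1.2] gap 0.0244 tilt [ 0.016  0.001 -1.   ] x [-0.922  0.386 -0.015]
move [0.0129 0.0018 0.0853]
rot [ 0.0076  0.0146 -0.0001] per row [0.0043 0.0006 0.0284] [ 0.0025  0.0049 -0.    ]
```

Request:
play_rows(increments=[0.004,0,0.02,0.001,0.006,0,0.1,0.003,0,0.02,0.001,0.005,0,0.1,0.003,0,0.02,0.001,0.005,0,0.1,0.002,0,0.012,0.001,0.003,0,0.1,0,0,0.006,0.001,0.002,0,0.1,0,0,0,0,0,0,0.1])

```text
time_s: 19.08
position: [0.4549, 0.1396, 0.0441]
tool_rot: [0.001, 0.199, 0.98, 0.003]
force: [-0.5, 0.0, -1.3]
finger_gap: 0.0243
```

Run:
```python
from h import *
mv([.449,.1431,.0255],3)
```

```text
t 19.08 pos [0.4549 0.1396 0.0441] F [-0.5  0.  -1.3] gap 0.0243 tilt [ 0.003  0.006 -1.   ] x [-0.921  0.391 -0.001]
move [0.0068 0.0008 0.0186]
rot [ 0.0065  0.0007 -0.0051] per row [0.0023 0.0003 0.0062] [ 0.0022  0.0002 -0.0017]
```

Request:
play_rows(increments=[0.002,0,0.006,0.003,0.002,-0.002,0.1,0.001,0,0.006,0.002,0.002,-0.002,0.1,0,0,0.004,0,0.001,0,0.1,0,0,0.002,0,0,0,0.1,0,0,0,0,0,0,0.1])

```text
time_s: 19.5
position: [0.4566, 0.1406, 0.0279]
tool_rot: [0.001, 0.198, 0.98, 0.002]
force: [-0.3, -0.4, -0.1]
finger_gap: 0.0245
```

Run:
```python
from h import *
mv([.449,.1431,.0255],3)
```

```text
t 19.5 pos [0.4566 0.1406 0.0279] F [-0.3 -0.4 -0.1] gap 0.0245 tilt [ 0.003  0.004 -1.   ] x [-0.921  0.388 -0.001]
move [ 0.008  -0.0006  0.0024]
rot [ 0.0045  0.0013 -0.0028] per row [ 0.0027 -0.0002  0.0008] [ 0.0015  0.0004 -0.0009]
```

Request:
play_rows(increments=[0,0,0.003,0.003,0.001,0,0.1,0,0,0.001,0,0,0,0.1,0,0,-0.001,0,0,0,0.6,0,0,-0.001,0,0,0,0.6,0,0,-0.002,0,0,0,0.6,0,0,-0.03,0,0,0,0.6,0,0,-0.035,0,0,0,0.6,-0.01,0,-0.03,0,0,0,0.6,-0.033,0.013,-0.01,0,0,0,0.6,-0.034,0.013,0,0,0,0,0.6,-0.034,0.013,0,0,0,0,0.6,-0.03,0.012,0,0,0,0,0.6,0,0,0,0,0,0,0.6,0,0,0,0,0,0,0.6])

```text
time_s: 20.67
position: [0.6126, 0.1329, 0.1419]
tool_rot: [0.003, 0.197, 0.98, 0.001]
force: [-0.4, 0.1, 0.6]
finger_gap: 0.0514
```

Run:
```python
from h import *
im,ci,st=hw('w10.png'); p=cyl(im,ci,GREEN,LID,[.614,.1334]); 
mv([p[0],p[1],.05],5)
t=cams.get_image('top');cyl(t,cams.camera_info('top'),GREEN,LID,[.457,.141],100)
```

```text
fit [0.6144 0.1344] rms px 0.9 bbox (270, 176, 120, 118)
t 20.72 pos [0.6128 0.1329 0.142 ] F [ 1.2 -0.4  0.2] gap 0.0515 tilt [ 0.007  0.001 -1.   ] x [-0.922  0.387 -0.006]
move [-0.0004  0.0017  0.092 ]
rot [ 0.0034  0.0062 -0.0009] per row [-0.0001  0.0003  0.0184] [ 0.0007  0.0012 -0.0002]
fit [0.4577 0.1414] rms px 0.62 bbox (223, 251, 32, 32)
```

Request:
play_rows(increments=[0.002,0.0005,0.019,0.001,0.005,0,0.6,0.002,0.0005,0.019,0.001,0.005,0,0.6,0.002,0.0005,0.019,0.001,0.005,0,0.6,0.002,0.0005,0.019,0.001,0.005,0,0.6,0.001,0,0.01,0,0.003,0,0.6,0,0,0.005,0,0.002,0,0.6,0,0,0,0,0,0,0.6])

```text
time_s: 21.35
position: [0.594, 0.1395, 0.0492]
tool_rot: [-0.013, 0.196, 0.981, 0.001]
force: [-0.1, -0.5, 0.2]
finger_gap: 0.0513
```

Run:
```python
from h import *
mv([.6144,.1344,.0255],3)
```

```text
t 21.35 pos [0.594  0.1395 0.0492] F [-0.1 -0.5  0.2] gap 0.0513 tilt [-0.024  0.007 -1.   ] x [-0.923  0.384  0.025]
move [-0.0214  0.0032  0.0232]
rot [-0.0032 -0.025   0.0019] per row [-0.0071  0.0011  0.0077] [-0.0011 -0.0083  0.0006]
```

Request:
play_rows(increments=[-0.008,0.001,0,-0.001,-0.009,0.001,0.6,-0.007,0.001,0.002,-0.001,-0.007,0,0.6,-0.002,0,0.004,0,-0.003,0,0.6,0,0,0.003,0,0,0,0.6,0,0,0,0,0,0,0.6])

```text
time_s: 21.77
position: [0.6145, 0.1345, 0.0431]
tool_rot: [0.001, 0.196, 0.981, 0.001]
force: [-0.7, -0.8, 0.5]
finger_gap: 0.051
```

Run:
```python
from h import *
mv([.6144,.1344,.0255],3)
```

```text
t 21.77 pos [0.6145 0.1345 0.0431] F [-0.7 -0.8  0.5] gap 0.051 tilt [ 0.002  0.001 -1.   ] x [-0.923  0.385 -0.002]
move [ 0.0001 -0.0002  0.0176]
rot [0.0019 0.0018 0.0009] per row [ 0.     -0.0001  0.0059] [0.0006 0.0006 0.0003]
```

Request:
play_rows(increments=[0,0,0.006,0.001,0.001,0,0.6,0,0,0.006,0.001,0.001,0,0.6,0,0,0.003,0,0,0,0.6,0,0,0,0,0,0,0.6])

```text
time_s: 22.1
position: [0.6158, 0.1345, 0.0276]
tool_rot: [0.001, 0.196, 0.981, 0.0]
force: [-0.5, 0.9, -0.3]
finger_gap: 0.0511
```

Run:
```python
from h import *
mv([.6144,.1344,.0255],3)
```

```text
t 22.1 pos [0.6158 0.1345 0.0276] F [-0.5  0.9 -0.3] gap 0.0511 tilt [ 0.002  0.    -1.   ] x [-0.923  0.385 -0.002]
move [ 0.0013 -0.0007  0.0021]
rot [0.0009 0.0015 0.0006] per row [ 0.0004 -0.0002  0.0007] [0.0003 0.0005 0.0002]
```

Request:
play_rows(increments=[0.001,0,0.003,0.001,0.001,0,0.6,0,0,0,0,0,0,0.1,0,0,0,0,0,0,0.1,0,0,0,0,0,0,0.1,0,0,0,0,0,0,0.1])

```text
time_s: 22.52
position: [0.6147, 0.1351, 0.0244]
tool_rot: [0.0, 0.196, 0.981, -0.0]
force: [-0.3, -0.3, -0.3]
finger_gap: 0.0245
```

Run:
```python
from h import *
mv([.6144,.1344,.0255],3)
```

```text
t 22.52 pos [0.6147 0.1351 0.0244] F [-0.3 -0.3 -0.3] gap 0.0245 tilt [ 0. -0. -1.] x [-0.923  0.385 -0.   ]
move [ 0.     -0.0008 -0.0011]
rot [-0.0004  0.0002  0.0008] per row [ 0.     -0.0003 -0.0004] [-0.0001  0.0001  0.0003]
```

Request:
play_rows(increments=[0,0,-0.02,0,0,0,0.1,0,0,-0.04,0,0,0,0.1,0,0,-0.04,0,0,0,0.1,-0.005,-0.01,-0.04,0,0,0,0.1,-0.024,-0.031,-0.01,0,0,0,0.1,-0.024,-0.031,-0.01,0,0,0,0.1,-0.024,-0.031,0,0,0,0,0.1,-0.024,-0.031,0,0,0,0,0.1,-0.024,-0.031,0,0,0,0,0.1,-0.024,-0.031,0,0,0,0,0.1,-0.024,-0.031,0,0,0,0,0.1,-0.024,-0.031,0,0,0,0,0.1,-0.024,-0.031,0,0,0,0,0.1,-0.024,-0.028,0,0,0,0,0.1,0,0,0,0,0,0,0.1,0,0,0,0,0,0,0.1,0,0,0,0,0,0,0.1])

```text
time_s: 23.93
position: [0.7215, -0.2693, 0.1877]
tool_rot: [-0.002, 0.194, 0.981, -0.001]
force: [0.6, -0.1, 0.1]
finger_gap: 0.0244
```

Run:
```python
from h import *
meas('w11.png',(.6393,-.232))
```

```text
rim xy r [ 0.6401 -0.2326  0.0285] rms px 1.17
held lid in tool xy [-0.0009  0.0008] rms px 0.21 28
held lid in tool xy [-0.0009  0.0008] rms px 0.17 20
TARGET [ 0.639 -0.233  0.11 ]
t 23.98 pos [ 0.7213 -0.2686  0.1876] F [ 0.5  1.  -0.6] gap 0.0244 tilt [-0.004 -0.002 -1.   ] x [-0.925  0.379  0.003]
move [0.0894 0.002  0.0779]
rot [-0.0034 -0.0031  0.007 ] per row [0.0179 0.0004 0.0156] [-0.0007 -0.0006  0.0014]
```

Request:
play_rows(increments=[0.02,0,0.014,0,-0.002,0.002,0.1,0.02,0,0.014,0,-0.003,0.002,0.1,0.02,0,0.014,0,-0.003,0.002,0.1,0.016,0,0.014,0,-0.003,0.001,0.1,0.004,0,0.01,0,-0.003,0,0.1,0,0,0.005,0,0,0,0.1,0,0,0,0,0,0,0.1,0,0,0,0,0,0,0.1])

```text
time_s: 24.65
position: [0.643, -0.2242, 0.1154]
tool_rot: [0.005, 0.19, 0.982, -0.002]
force: [0.2, 0.4, -0.7]
finger_gap: 0.0247
```

Run:
```python
from h import *
mv([.639,-.233,.1],3)
```

```text
t 24.65 pos [ 0.643  -0.2242  0.1154] F [ 0.2  0.4 -0.7] gap 0.0247 tilt [ 0.01  -0.005 -1.   ] x [-0.928  0.373 -0.011]
move [ 0.0006 -0.0096  0.0154]
rot [-0.001   0.0114  0.0134] per row [ 0.0002 -0.0032  0.0051] [-0.0003  0.0038  0.0045]
```

Request:
play_rows(increments=[0.001,-0.004,0.004,0,0.005,0.006,0.1,0.001,-0.004,0.004,0,0.003,0.005,0.1,0,-0.001,0.003,0,0.001,0.002,0.1,0,0,0,0,0,0,0.1,0,0,0,0,0,0,0.1])

```text
time_s: 25.07
position: [0.6417, -0.2336, 0.1066]
tool_rot: [0.004, 0.197, 0.98, -0.002]
force: [-0.3, 0.4, -1.4]
finger_gap: 0.0244
```

Run:
```python
from h import *
mv([.639,-.233,.0925],3)
```

```text
t 25.07 pos [ 0.6417 -0.2336  0.1066] F [-0.3  0.4 -1.4] gap 0.0244 tilt [ 0.007 -0.005 -1.   ] x [-0.923  0.386 -0.009]
move [ 0.0029 -0.0005  0.0141]
rot [-0.0013  0.0086  0.0003] per row [ 0.001  -0.0002  0.0047] [-0.0004  0.0029  0.0001]
```

Request:
play_rows(increments=[0.0015,-0.0003,0.004,-0.001,0.004,0,0.1,0.001,-0.0002,0.004,0,0.003,0,0.1,0.0005,0,0.003,0,0.001,0,0.1,0,0,0,0,0,0,0.1,0,0,0,0,0,0,0.1])

```text
time_s: 25.48
position: [0.6393, -0.2339, 0.0946]
tool_rot: [0.0, 0.197, 0.98, -0.0]
force: [0.4, -0.3, -0.7]
finger_gap: 0.0246
```

Run:
```python
from h import *
mv([.639,-.233,.0915],3)
```

```text
t 25.48 pos [ 0.6393 -0.2339  0.0946] F [ 0.4 -0.3 -0.7] gap 0.0246 tilt [ 0.001 -0.    -1.   ] x [-0.922  0.386 -0.001]
move [0.0006 0.0007 0.0031]
rot [-0.0002  0.0007 -0.0006] per row [0.0002 0.0002 0.001 ] [-0.0001  0.0002 -0.0002]
```

Request:
play_rows(increments=[0.0005,0.0007,0.003,0,0.001,0,0.1,0.0004,0.0003,0.003,0,0.001,0,0.1,0.0003,0,0.003,0,0.001,0,0.1])

```text
time_s: 25.73
position: [0.6393, -0.2328, 0.0889]
tool_rot: [-0.0, 0.197, 0.98, -0.0]
force: [-8.9, 4.0, 26.9]
finger_gap: 0.0248
```

Run:
```python
from h import *
mv([.639,-.233,.0875],3)
```

```text
t 25.73 pos [ 0.6393 -0.2328  0.0889] F [-8.9  4.  26.9] gap 0.0248 tilt [-0.    -0.001 -1.   ] x [-0.922  0.386  0.   ]
move [ 0.0002 -0.0003  0.0014]
rot [-0.0007 -0.0002 -0.0006] per row [ 0.0001 -0.0001  0.0005] [-0.0002 -0.0001 -0.0002]
```

All three lids stop at 12 high, so there is probably a centring bias of 1.5–3 mm. I'll look at lid against tub in place, from the wrist and the scene camera.

Run:
```python
from h import *
im,ci,st=hw('w12.png'); s=save('scene','s12.png'); t=save('top','t12.png')
a=cv2.resize(im[130:430,200:460,::-1],(390,450),interpolation=cv2.INTER_CUBIC)
b=cv2.resize(s[205:285,195:267,::-1],(405,450),interpolation=cv2.INTER_CUBIC)
cv2.imwrite('pics/c12.png',np.hstack([a,b])); mv([.639,-.233,.09],3)
# prior rim estimate from the unobstructed first top picture
t0=cv2.imread('pics/top.png')[:,:,::-1].copy(); rimfit(t0,cams.camera_info('top'),[.64,-.232],w=3)
```

```text
t 25.88 pos [ 0.6392 -0.2328  0.0891] F [-5.2  1.6 11.7] gap 0.0247 tilt [-0.    -0.001 -1.   ] x [-0.922  0.386 -0.   ]
move [ 0.0002 -0.0003 -0.0009]
rot [-0.0007  0.0001 -0.0006] per row [ 0.0001 -0.0001 -0.0003] [-0.0002  0.     -0.0002]
rim xy r [ 0.6289 -0.235   0.0331] rms px 0.56
```

View pics/c12.png

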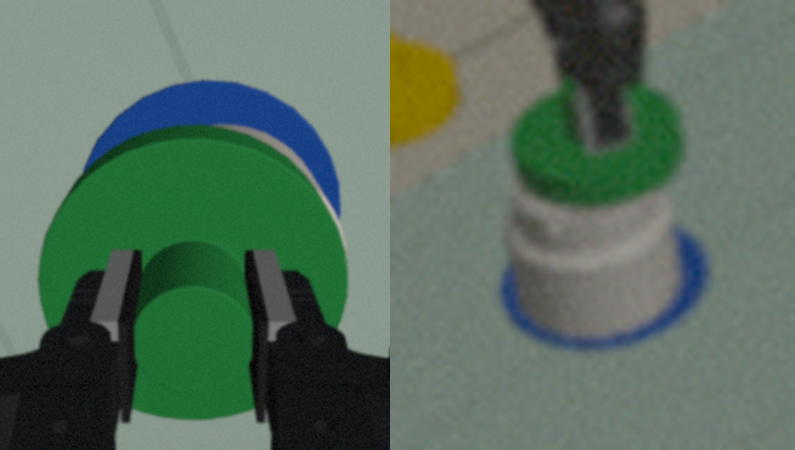

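Left crop: a white crescent of tub body shows only at the upper right of the lid, so the tub is offset that way. Fit it.

```bash
cat >> h.py <<'E'
def crescent(im,ci,st,near,show=True):
    hsv=cv2.cvtColor(im,cv2.COLOR_RGB2HSV).astype(int); rgb=im.astype(int)
    blue=(hsv[...,0]>100)&(hsv[...,0]<125)&(hsv[...,1]>120)
    white=(hsv[...,1]<60)
    lab=cv2.connectedComponents(blue.astype(np.uint8))[1]
    n=np.bincount(lab[blue]).argmax(); blue=lab==n
    pts=[]
    for c in range(300,440):
        r=np.where(blue[:,c])[0]
        if len(r)>3:
            b=r.max(); w=white[b+1:b+7,c]
            if w.sum()>=2: pts.append((c,b+.5))
    pts=np.array(pts); a=np.linspace(0,2*np.pi,180)
    sil=lambda y:cv2.convexHull(proj(ci,np.vstack([np.c_[y[0]+.037*np.cos(a),y[1]+.037*np.sin(a),0*a+z] for z in(.011,.051)])).astype(np.float32))
    f=lambda y:[cv2.pointPolygonTest(sil(y),(float(q[0]),float(q[1])),True) for q in pts]
    s=min((least_squares(f,np.array(near)+d,loss='soft_l1',diff_step=1e-3) for d in([0,0],[.002,.002],[-.002,.002])),key=lambda s:s.cost)
    h=heldfit(im,ci,st,dz=.0004); M=q2R(st['tool_rot']); p=(M.T@(np.r_[s.x,st['position'][2]]-np.array(st['position'])))[:2]
    print(len(pts),pts[0],pts[-1],'tub',s.x.round(4),'rms',np.sqrt(np.mean(s.fun**2)).round(2),'tub-lid in tool',(p-h).round(4))
E
python3 - <<'E'
from h import *
im=cv2.imread('pics/w12.png')[:,:,::-1].copy(); ci=cams.camera_info('wrist');st=observe()
crescent(im,ci,st,[.639,-.232])
M=q2R(ci['orientation']).T@q2R(st['tool_rot']);print(M.round(2))
# refit of w11 tub by body outline w/ inner rim
E
```

```text
held lid in tool xy [-0.0008  0.0007] rms px 0.4 29
78 [349.  212.5] [426.  272.5] tub [ 0.6549 -0.2272] rms 0.27 tub-lid in tool [-0.0115  0.0106]
[[-0.    1.   -0.  ]
 [-0.96 -0.   -0.27]
 [-0.27  0.    0.96]]
```

Run:
```python
from h import *
im=cv2.imread('pics/w12.png'); ci=cams.camera_info('wrist')
K=3; x0,y0=290,170
c=cv2.resize(im[y0:y0+180,x0:x0+170],None,fx=K,fy=K,interpolation=cv2.INTER_CUBIC); c=cv2.convertScaleAbs(c,alpha=1.4)
a=np.linspace(0,2*np.pi,200)
def dr(xy,r,z,col):
    p=(proj(ci,np.c_[xy[0]+r*np.cos(a),xy[1]+r*np.sin(a),0*a+z])-[x0,y0])*K
    cv2.polylines(c,[p.astype(np.int32)],True,col,1)
dr((.6401,-.2326),.037,.051,(0,0,255)); dr((.6401,-.2326),.0315,.073,(0,255,255))
cv2.imwrite('pics/c13.png',c)
```

```text
(no output)
```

View pics/c13.png

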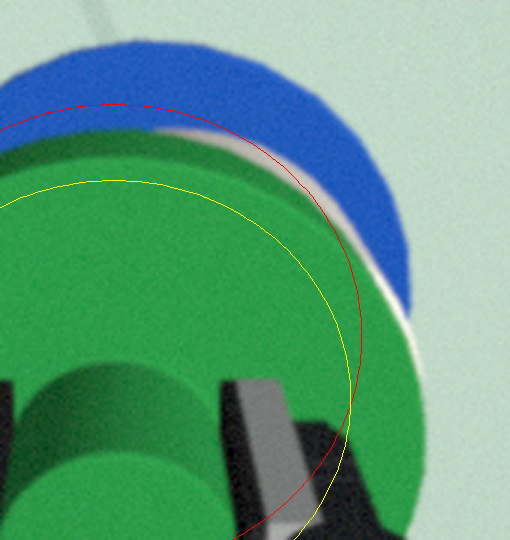

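The red prediction doesn't match: my rim fit had locked onto a wrong edge. Both the hand reading of w4 and the crescent put the tub at about (0.653, -0.227). I'll back off, re-measure and retry with this lid.

Request:
play_rows(increments=[0,0,-0.015,0,0,0,0.1,0,0,-0.03,0,0,0,0.1,-0.01,0.001,-0.03,0,0,0,0.1,-0.025,0.003,-0.02,0,0,0,0.1,-0.028,0.003,0,0,0,0,0.1,-0.025,0.003,0,0,0,0,0.1,-0.008,0.001,0,0,0,0,0.1,0,0,0,0,0,0,0.1,0,0,0,0,0,0,0.1,0,0,0,0,0,0,0.1])

```text
time_s: 26.72
position: [0.7331, -0.2582, 0.1878]
tool_rot: [-0.001, 0.197, 0.98, -0.0]
force: [-0.8, 0.3, -0.3]
finger_gap: 0.0245
```

Run:
```python
from h import *
cams.get_image('top'); im,ci,st=hw('w14.png')
for nr in((.653,-.227),(.655,-.228),(.651,-.226)): r=rimfit(im,ci,nr)
h=heldfit(im,ci,st,dz=.0004); print('TARGET',(r[:2]-(Y0@np.r_[h,0])[:2]).round(4)); mv([.653,-.227,.11],5)
c=cv2.cvtColor(im,cv2.COLOR_RGB2BGR); a=np.linspace(0,2*np.pi,100)
for q,z in((r[2],.073),(.037,.051)):
    p=proj(ci,np.c_[r[0]+q*np.cos(a),r[1]+q*np.sin(a),0*a+z]); print(p.mean(0))
    cv2.polylines(c,[np.round(p*16).astype(np.int32)],True,(0,0,255),1,cv2.LINE_AA,4)
m=p.mean(0).astype(int); y=max(m[1]-80,0); x=m[0]-80
cv2.imwrite('pics/c14.png',cv2.resize(c[y:y+160,x:x+160],(560,560)))
```

```text
rim xy r [ 0.6548 -0.2274  0.0284] rms px 0.1
rim xy r [ 0.6548 -0.2274  0.0284] rms px 0.11
rim xy r [ 0.6548 -0.2274  0.0284] rms px 0.1
held lid in tool xy [-0.0008  0.0007] rms px 0.3 27
TARGET [ 0.6538 -0.2278]
t 26.82 pos [ 0.7325 -0.258   0.1878] F [-1.1 -0.3 -1.2] gap 0.0241 tilt [-0.003  0.001 -1.   ] x [-0.923  0.386  0.003]
move [ 0.0851 -0.002   0.078 ]
rot [-0.0004 -0.0028  0.0003] per row [ 0.017  -0.0004  0.0156] [-0.0001 -0.0006  0.0001]
[324.3934673   98.03606121]
[324.77509398  99.78618737]
```

View pics/c14.png

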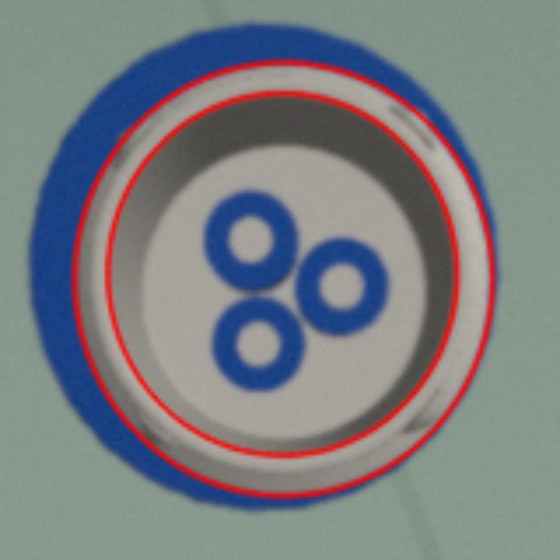

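The fit is now exact (0.1 px). Target TCP is (0.6538, -0.2278).

Request:
play_rows(increments=[0.02,0,0.014,0,-0.002,0,0.1,0.02,0,0.014,0,-0.003,0,0.1,0.02,0,0.014,0,-0.003,0,0.1,0.012,-0.001,0.014,0,-0.002,0,0.1,0.003,0,0.01,0,-0.002,0,0.1,0,0,0.005,0,0,0,0.1,0,0,0,0,0,0,0.1,0,0,0,0,0,0,0.1])

```text
time_s: 27.48
position: [0.6533, -0.2268, 0.1141]
tool_rot: [0.003, 0.197, 0.98, -0.001]
force: [-0.3, 0.3, -0.6]
finger_gap: 0.0243
```

Run:
```python
from h import *
mv([.6538,-.2278,.1],3)
```

```text
t 27.48 pos [ 0.6533 -0.2268  0.1141] F [-0.3  0.3 -0.6] gap 0.0243 tilt [ 0.006 -0.003 -1.   ] x [-0.922  0.386 -0.006]
move [-0.0007 -0.0008  0.0141]
rot [-0.0005  0.0064 -0.0007] per row [-0.0002 -0.0003  0.0047] [-0.0002  0.0021 -0.0002]
```

Request:
play_rows(increments=[0.001,-0.0005,0.006,0,0.003,0,0.1,0.0005,-0.0003,0.006,0,0.003,0,0.1,0,0,0.006,0,0.001,0,0.1,0,0,0,0,0,0,0.1,0,0,0,0,0,0,0.1])

```text
time_s: 27.9
position: [0.6551, -0.2288, 0.0971]
tool_rot: [0.002, 0.197, 0.98, -0.001]
force: [-0.1, -0.7, -0.6]
finger_gap: 0.0248
```

Run:
```python
from h import *
mv([.6538,-.2278,.0915],3)
```

```text
t 27.9 pos [ 0.6551 -0.2288  0.0971] F [-0.1 -0.7 -0.6] gap 0.0248 tilt [ 0.004 -0.003 -1.   ] x [-0.922  0.387 -0.005]
move [0.0016 0.0004 0.0056]
rot [-0.0008  0.005  -0.0008] per row [0.0005 0.0001 0.0019] [-0.0003  0.0017 -0.0003]
```

Request:
play_rows(increments=[0.001,0.0003,0.003,0,0.003,0,0.1,0.0008,0,0.002,0,0.001,0,0.1,0,0,0,0,0,0,0.1,0,0,0,0,0,0,0.1])

```text
time_s: 28.23
position: [0.6543, -0.2281, 0.0917]
tool_rot: [0.001, 0.197, 0.98, -0.0]
force: [-0.1, -0.1, -0.3]
finger_gap: 0.0244
```

Run:
```python
from h import *
mv([.6538,-.2278,.0905],3)
```

```text
t 28.23 pos [ 0.6543 -0.2281  0.0917] F [-0.1 -0.1 -0.3] gap 0.0244 tilt [ 0.001 -0.001 -1.   ] x [-0.922  0.387 -0.001]
move [0.0005 0.0001 0.0012]
rot [-0.0007  0.0012 -0.0008] per row [0.0002 0.     0.0004] [-0.0002  0.0004 -0.0003]
```

Within 0.5 mm. Press.

Request:
play_rows(increments=[0.0007,0,0.003,0,0.001,0,0.1,0.0005,0,0.003,0,0.001,0,0.1,0.0003,0,0.003,0,0.001,0,0.1])

```text
time_s: 28.48
position: [0.6546, -0.2282, 0.0849]
tool_rot: [0.001, 0.197, 0.98, -0.001]
force: [-1.4, 0.5, 10.1]
finger_gap: 0.0241
```

Run:
```python
from h import *
mv([.6538,-.2278,.0775],3)
```

```text
t 28.48 pos [ 0.6546 -0.2282  0.0849] F [-1.4  0.5 10.1] gap 0.0241 tilt [ 0.002 -0.002 -1.   ] x [-0.922  0.387 -0.003]
move [0.0009 0.0001 0.0074]
rot [-0.0009  0.0027 -0.0008] per row [0.0003 0.     0.0025] [-0.0003  0.0009 -0.0003]
```

It's going in (0.0849, below the 12-high level). Keep pressing straight down.

Request:
play_rows(increments=[0.0005,0,0.004,0,0.002,0,0.1,0.0004,0,0.004,0,0.001,0,0.1,0.0003,0,0.004,0,0.001,0,0.1,0,0,0.003,0,0.001,0,0.1])

```text
time_s: 28.82
position: [0.655, -0.2284, 0.077]
tool_rot: [0.001, 0.197, 0.98, -0.001]
force: [-7.5, 3.0, 21.3]
finger_gap: 0.0243
```

Run:
```python
from h import *
mv([.6538,-.2278,.0775],3)
```

```text
t 28.82 pos [ 0.655  -0.2284  0.077 ] F [-7.5  3.  21.3] gap 0.0243 tilt [ 0.002 -0.002 -1.   ] x [-0.922  0.386 -0.002]
move [ 0.0014  0.0001 -0.0005]
rot [-0.0012  0.0023 -0.0007] per row [ 0.0005  0.     -0.0002] [-0.0004  0.0008 -0.0002]
```

Home: TCP at 0.077 (0.0774 expected) with a hard stop at 21 N. Release and retreat.

Request:
play_rows(increments=[0,0,0,0,0,0,0.1,0,0,0,0,0,0,0.1,0,0,-0.001,0,0,0,0.6,0,0,-0.001,0,0,0,0.6,0,0,-0.002,0,0,0,0.6,0,0,-0.015,0,0,0,0.6,0,0,-0.03,0,0,0,0.6,0,0,-0.035,0,0,0,0.6,-0.01,0,-0.03,0,0,0,0.6,-0.035,0,-0.01,0,0,0,0.6,-0.035,0,0,0,0,0,0.6,0,0,0,0,0,0,0.6,0,0,0,0,0,0,0.6])

```text
time_s: 29.9
position: [0.7272, -0.2583, 0.1987]
tool_rot: [-0.005, 0.197, 0.98, 0.001]
force: [-0.2, 0.9, -0.0]
finger_gap: 0.0512
```

Run:
```python
from h import *
im,ci,st=hw('w15.png');t=save('top','t15.png');s=save('scene','s15.png')
cyl(im,ci,GREEN,[(.038,.061),(.038,.077)],[.655,-.2275]); cyl(im,ci,GREEN,[(.038,.073),(.038,.089)],[.655,-.2275])
cv2.imwrite('pics/c15.png',cv2.resize(s[140:360,170:480,::-1],(775,550),interpolation=cv2.INTER_CUBIC)); mv([.7,-.25,.2],2)
```

```text
fit [ 0.6558 -0.2278] rms px 1.0 bbox (265, 44, 127, 130)
fit [ 0.6579 -0.2285] rms px 4.42 bbox (265, 44, 127, 130)
t 30.05 pos [ 0.725  -0.2573  0.1977] F [-0.3 -0.  -0.4] gap 0.051 tilt [-0.012  0.004 -1.   ] x [-0.922  0.386  0.013]
move [ 0.0259 -0.0029 -0.002 ]
rot [-0.0007 -0.0125 -0.0007] per row [ 0.0129 -0.0015 -0.001 ] [-0.0003 -0.0063 -0.0003]
```

View pics/c15.png

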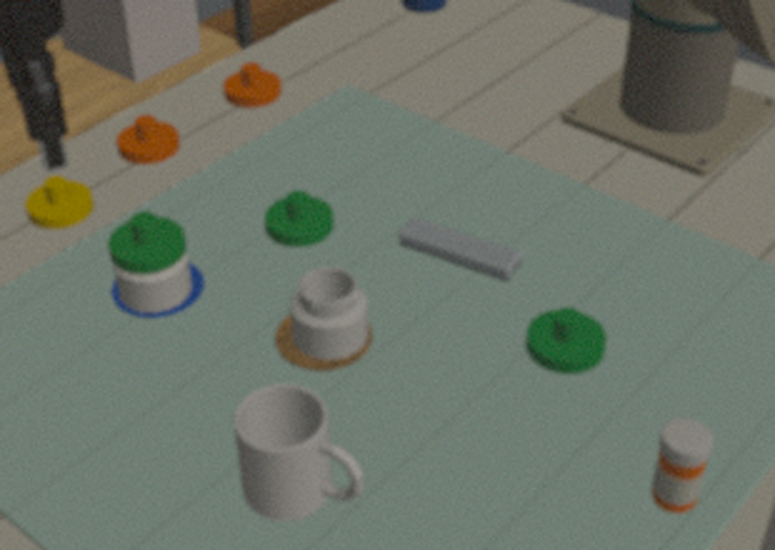

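View pics/w15.png

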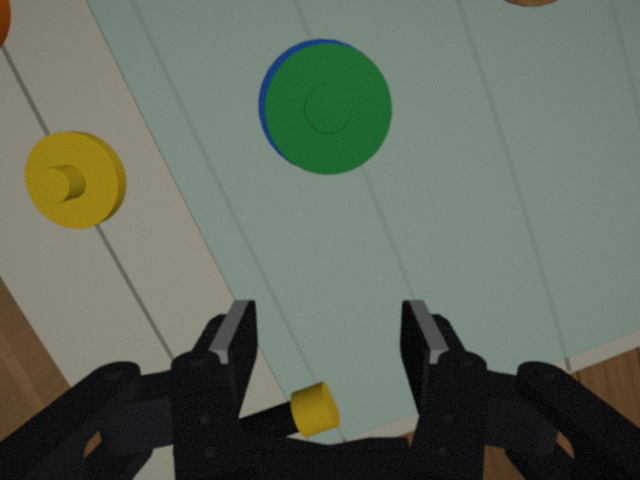

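The lid sits level on the tub at (148,243) in the scene crop. The silhouette fits the home height (1.0 px, against 4.4 px for 12 high). The other two green lids lie flat, knob up, at (299,218) and (566,340). Everything else is in place and the gripper is clear.

```bash
python3 -c "
from station import bot
print(bot.sign_off())"
```

```text
the job is handed in; nothing more can be done
None
```

The tub on the blue mat is closed, and I handed the job in at about 30 s of the 72 s allowed. The lid that fits is the green one that first lay at about (0.61, 0.13).

**Misfits not proven:** a bad camera fit of the tub's rim put my first three tries about 13 mm off centre. That included the first try with the lid that fits. So the first two lids were never properly tested. I went back to the third lid with the corrected position, it went home, and the others were no longer needed.

**Last checks:**
- **Fit:** the lid went down past the 12 mm standing height and stopped hard at 21 N. The fingertips were then at 0.0770 m, against 0.0774 m expected for home. In the final wrist picture its outline matches the home height (1.0 px error, against 4.4 px for standing 12 mm high).
- **Tub:** it still stands upright on the blue mat. The off-centre presses may have nudged it slightly.
- **Other things:** the two unused lids lie flat on the glass, knob up, within about 1 cm of where they started. By eye in the last scene picture, the open tub on the cork mat and the other things are undisturbed. The gripper is open and clear of everything.

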